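# Third hand: press a fired bracket onto a sprung jig board

### The arm

A 6-joint arm with a two-finger parallel gripper is mounted at the origin on the work surface. World frame = base frame: x ahead of the robot, y to its left, z up, the work surface at z = 0. Lengths are in mm, angles in degrees, forces in N, time in s.
With the tool pointing down it reaches from about 325 to 775 mm from the base axis. Payload 5.5 kg.
Tool frame: the origin (TCP) lies midway between the tips of the shut fingers; the grasp point (between the pads) lies 19 mm behind it; z points along the fingers, y is the line along which they close (so a half turn about z gives the same grasp; the last joint's range is limited). The gripper opens to 88 mm and grips with 3 to 60 N. Pads are 20 mm wide; open, the fingers measure 115 mm over their backs; the gripper's body (75 mm by 178 mm) begins 61 mm behind the grasp point.
Start: joints at [69.173, 5.22, 70.514, -0, 104.267, -3.249], TCP at [181.21, 571.996, 222.631] pointing down, gripper open.
Joint ranges: [-164.24, 164.24], [-49.07, 125.15], [9.68, 141.18], [-86.29, 266.29], [3.28, 154.24], [-151.56, 151.56]. Speed limits (degrees/s): [147.25, 147.25, 172.46, 180, 180, 180].

### API

Orientations are given as [roll, pitch, yaw] about the fixed x, y, z axes, in that order (R = Rz(yaw) Ry(pitch) Rx(roll)).
In Python, from rig import manip gives the robot as it stands.
- The arm moves only by the tool drive_tool, never from a script. Its argument "steps" is a list of rows, each an object with "travel": the shift along the tool's x, y, z in units of 40 mm (1.0 is 40 mm), a list of three; "twist": the turn, a rotation vector about the tool's x, y, z in rad, a list of three. In form: [{"travel": [dx, dy, dz], "twist": [wx, wy, wz]}, ...]. A call has 1 to 12 rows; each row shifts and turns the commanded pose from where the row before left it, along the tool's axes as they then stand; what a row does not reach is not made up. A row lasts 1/12 s, in which the tool goes at most 41.7 mm and 7.16 degrees, less where a joint would pass 70% of its speed; a pose out of reach is approached as far as the arm can. A call is refused whole if a number of a shift passes 1 or a number of a turn 0.125, either way. A call with a gripper value outside its range is refused whole. "fingers" is the finger opening in mm, from 0 to 87.8, set as the call begins (left out, the last holds). The fingers move at their own pace and stop on an object; "newtons" is the grip in N (left out, the last holds). Time passes only in rows, so rows that do not move let the fingers close. It gives the time, the measured TCP pose, the force, the opening and the grip force at its end, in the units of the state.
- manip.read_state(): the state, without advancing time (a new reading comes with each control period).
- manip.read_camera(name): name is "scene" or "top" or "wrist"; returns the picture (480x640x3 uint8, blue, green, red); there is no depth.
- manip.camera_model(name): a dict with "camera_matrix" (3x3 intrinsics, pixels), "world_to_cam" (4x4, takes a point from world to camera coordinates). Camera axes: x right, y up, looking along -z (the intrinsics and any distortion apply to the point x, -y, -z); pixel columns grow to the right and rows downward; lengths in mm; the calibration is good to about 2 mm. A picture is of the moment at which its call begins: read the wrist's pose just before it. camera_model takes no time and is no camera call; for the wrist camera it gives the pose at the moment of the call.
- manip.sign_off(): hands the job in; it is judged then, once.
The state is a dict: "time_s": time; "qpos": joint angles; "joint_velocities": joint speeds; "tau": joint torques, N m; "tcp_pos": TCP position; "orientation": TCP orientation; "force": force on the tool from outside, world axes, zero at the start; "ft_torque": the same for the moment, N m; "opening": finger opening in mm; "grasp_force": force on a finger pad.
Only numpy, scipy, OpenCV 4.12 (cv2) and the standard library are available. Lean on these libraries where they do the work, as an engineer would, in place of code of your own. Each camera call takes 0.05 s, during which the arm holds its last target. There are 200 camera calls.

### The job

Lift the clay shelf bracket out of its plaster mould and hold its flat back squarely over the blue outline on the jig's sprung board, then press it steadily towards the posts so that the red pointers stand in the middle of the green bands (about 10 N), so that the teacher can screw it on from behind. Be gentle: never drive the board to its end stop, and do not disturb the jar, the scale or the pot. Finish while still gripping and pressing the bracket there, in the air, with the gripper itself not touching the jig; do not let go.

Things in the scene. Friction and masses are not known exactly. Their poses are not given: they have to be found in the camera images.
- bracket: Loose terracotta bracket, 0.15-0.31 kg, T-shaped from above. Origin: bottom centre of its flat back; x out of the back (pressing direction), y along its width, z up. Back plate 80 wide, 12 thick (x -12 to 0), 60 mm high; from its middle a rib 16 thick (y), 50 mm high, runs to x -72. Grip the rib across y from above, e.g. at x -38, z 41 mm. Bottom starts 15 mm above the table.
- mould: Fixed white open plaster mould in a thin wooden frame, 146 x 136 mm, top 32 mm above the table. Origin: centre of underside, axes parallel to the bracket in it. T-shaped cavity 17 mm deep, vertical walls, 2.5 mm clearance round the bracket: lift straight up. The bracket origin starts at x +36, y 0, z 15 mm of the mould.
- jig: Fixed jig. Origin: on the table below the middle of the board's front face at rest; x = pressing direction (into the board), y along the board, z up. Aluminium base 12 mm thick, x 0 to 130, y -85 to 85 mm, with a green band (x 14 to 26 mm) at either end of the board; two blue posts 82 mm high behind the board (x 105 to 125). Nothing stands in front of the board.
- press_board (a joint): Travel in m of the sprung plywood board along the jig's +x: 0 at rest, end stop 0.030. Spring 700 N/m, no preload: 10 N is 14 mm. Board 120 wide, 12 thick, from 16 to 100 mm above the table. The red pointers at its ends stand at jig x 6 mm at rest, in the green bands at 8 to 20 mm of travel, mid-band at 14 mm.
- outline (a point): Point on the board's front face, middle of the lower inner edge of the blue outline, 30 mm above the table; moves with the board; axes as the jig's. The outline just surrounds the bracket's back (80 x 60 mm): with the bracket in place, the bracket's origin and axes coincide with these.
- jar: Bystander: amber jar with yellow cap, 68 mm across, 100 mm high, origin at the centre of its underside.
- scale: Bystander: white kitchen scale with round steel plate, 120 x 150 mm, 36 mm high, origin at the centre of its underside.
- pot: Bystander: blue cup 80 mm across the rim, 70 mm high, origin at the centre of its underside.
Mind the look-alikes: they are no part of the job. Leave any purple or turquoise look-alike of the jig alone. Leave any pink look-alike of the bracket alone.

How it is judged (in metres and radians):
On the way:
1. the bracket is lifted clear of the mould in the gripper (height (world z) of bracket above 0.038 m and contact force between the fingers and bracket above 2 N), for 0.2 s.
At the end, for the whole second after the job is handed in: The gripper holds the bracket still in the air, its back flat on the board (within 4 mm and 0.1 rad), within 10 mm sideways and in height of the outline, pressing the board with 5 to 15 N (board travel 7 to 21 mm); the gripper and arm do not touch the jig (contact force between bracket and jig between 5 and 15 N and value of joint press_board between 0.007 and 0.021 m and linear speed of bracket below 0.01 m/s and contact force between the fingers and bracket above 2 N and contact force between each of the arm, the fingers and jig below 0.5 N and y of bracket in the frame of outline between -0.01 and 0.01 m and z of bracket in the frame of outline between -0.01 and 0.01 m and x of bracket in the frame of outline between -0.004 and 0.004 m and angle between the x axis of bracket and the x axis of outline, either way round below 0.1 rad and angle between bracket's own z axis and vertical below 0.1 rad); the arm keeps its last pose, push and grip.
It fails at once if the board is driven to its end stop or pressed with more than 25 N (value of joint press_board above 0.028 m or contact force between bracket and jig above 25 N).
It fails at once if the jar is disturbed (moved more than 30 mm) (distance of jar from where it was at the start of the episode above 0.03 m).
It fails at once if the scale is disturbed (moved more than 30 mm) (distance of scale from where it was at the start of the episode above 0.03 m).
It fails at once if the pot is disturbed (moved more than 30 mm) (distance of pot from where it was at the start of the episode above 0.03 m).
It also fails if it takes over 38 s, if anything falls off the work surface, if the arm or the gripper's body presses on something with over 40 N, if the wrist force passes 120 N, or if a joint passes its speed limit or range.

## Working session

There is one attempt and no reset: what is moved stays moved. The work goes in short steps, Python scripts to look and compute and a tool call to move; the robot and the scene stay as the last step left them, time stands still between calls to the robot, and variables do not carry over. Pictures are saved under pics/ and viewed, at most 10 in all, crops included, and the job is handed in when it is done.

Besides the shell and the picture viewer there is one more tool, called after "Emit:" as name(argument=value, ...), one argument or row to a line, values as JSON. drive_tool: Moves the arm, as the interface text tells. Its arguments: {"type":"object","properties":{"steps":{"type":"array","items":{"type":"object","properties":{"travel":{"type":"array","items":{"type":"number"}},"twist":{"type":"array","items":{"type":"number"}}}}},"fingers":{"type":"number"},"newtons":{"type":"number"}},"required":["steps"]}

```bash
mkdir -p pics; python3 - <<'E'
from rig import manip
import cv2,numpy as np
print(manip.read_state())
for n in ("top","scene"):
    im=manip.read_camera(n); cv2.imwrite(f"pics/{n}0.png",im); m=manip.camera_model(n); print(n,m)
E
```

```text
{'time_s': 0.0, 'qpos': array([ 6.91732294e+01,  5.26263306e+00,  7.05792324e+01,  8.95168515e-04,
        1.04267219e+02, -3.24956058e+00]), 'joint_velocities': array([ 0.03714948, -0.07302877, -0.03190474,  0.02114694,  0.01343541,
       -0.04054457]), 'tau': array([-1.67165163e-04, -4.46475363e+01, -4.06426263e+01,  6.96742628e-02,
        3.00255138e-02, -1.51591412e-04]), 'tcp_pos': array([181.09736588, 571.7150596 , 221.53794162]), 'orientation': array([-1.79891140e+02, -7.05006431e-03,  1.62423003e+02]), 'force': array([-0.37302348, -0.69533015,  0.00307364]), 'ft_torque': array([ 0.05222117, -0.05722654,  0.01311159]), 'grasp_force': 0.0, 'opening': 87.59264814836112}
top {'camera_matrix': array([[508.30158913,   0.        , 312.88355505],
       [  0.        , 508.30158913, 238.21855402],
       [  0.        ,   0.        ,   1.        ]]), 'world_to_cam': array([[ 9.37076820e-03, -9.99712117e-01, -2.20878045e-02,
         1.00461081e+02],
       [ 9.92160991e-01,  6.54274939e-03,  1.24794876e-01,
        -5.01289244e+02],
       [-1.24614434e-01, -2.30840819e-02,  9.91936675e-01,
        -1.19386077e+03],
       [ 0.00000000e+00,  0.00000000e+00,  0.00000000e+00,
         1.00000000e+00]])}
scene {'camera_matrix': array([[472.72002796,   0.        , 322.47584404],
       [  0.        , 472.72002796, 235.47212752],
       [  0.        ,   0.        ,   1.        ]]), 'world_to_cam': array([[ 5.10590128e-01,  8.59637132e-01, -1.79366245e-02,
        -3.32629173e+02],
       [-4.77575598e-01,  3.00884415e-01,  8.25463577e-01,
         1.68963325e+02],
       [ 7.14995993e-01, -4.12907459e-01,  5.64170330e-01,
        -1.41099225e+03],
       [ 0.00000000e+00,  0.00000000e+00,  0.00000000e+00,
         1.00000000e+00]])}
```

View pics/top0.png

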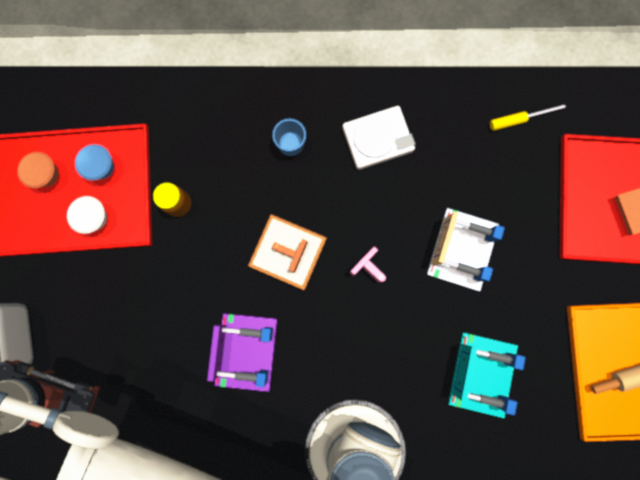

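View pics/scene0.png

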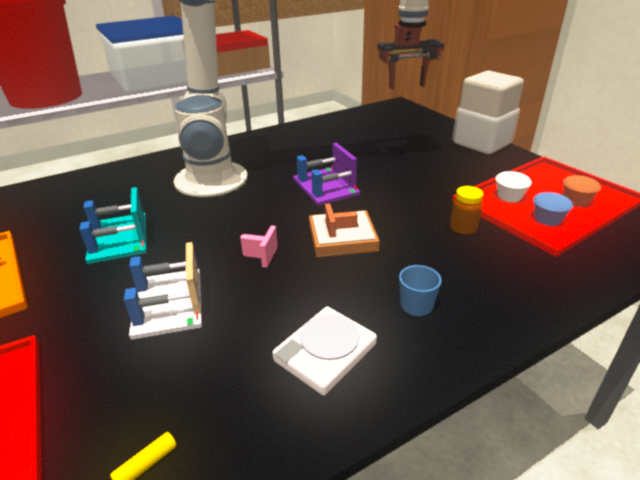

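The top picture shows the bracket in its mould at about (290,253), with the back plate on the right and the rib running left. The plywood-board jig is at (465,250), with its board at about (447,238) facing left. The purple and turquoise jigs and the pink bracket are decoys. The scene picture agrees with this layout.

```bash
cat > h.py <<'E'
import numpy as np,cv2
from rig import manip
def ray(m,px,z):
    K=m["camera_matrix"];W=m["world_to_cam"];R=W[:3,:3];t=W[:3,3]
    px=np.atleast_2d(px).astype(float)
    d=np.c_[(px[:,0]-K[0,2])/K[0,0],-(px[:,1]-K[1,2])/K[1,1],-np.ones(len(px))]@R
    c=-R.T@t
    return c+d*((z-c[2])/d[:,2])[:,None]
def proj(m,P):
    K=m["camera_matrix"];W=m["world_to_cam"];p=np.atleast_2d(P)@W[:3,:3].T+W[:3,3]
    return np.c_[K[0,0]*p[:,0]/-p[:,2]+K[0,2],K[1,1]*-p[:,1]/-p[:,2]+K[1,2]]
E
python3 - <<'E'
from h import *
im=cv2.imread("pics/top0.png");m=manip.camera_model("top")
a=im[205:300,240:335];b=im[200:295,420:515]
cv2.imwrite("pics/crop1.png",cv2.resize(np.hstack([a,b]),None,fx=4.2,fy=4.2,interpolation=cv2.INTER_CUBIC))
hsv=cv2.cvtColor(im,cv2.COLOR_BGR2HSV)
print("bracket hsv",hsv[256,290],"frame",hsv[222,272:276].tolist(),"board",hsv[238,440:456].tolist())
for n,roi,lo,hi in(("frame+mould",(205,300,240,335),(0,0,60),(180,255,255)),("brk",(225,280,262,315),(0,130,60),(25,255,255)),("board",(200,275,425,470),(10,70,60),(30,255,255)),("posts",(200,295,470,515),(100,120,50),(125,255,255)),("jigall",(195,300,420,515),(0,0,60),(180,90,255)),("scale",(90,180,330,425),(0,0,60),(180,255,255))):
    M=np.zeros(im.shape[:2],np.uint8);y0,y1,x0,x1=roi;M[y0:y1,x0:x1]=cv2.inRange(hsv[y0:y1,x0:x1],lo,hi)
    for c in cv2.findContours(M,0,2)[0]:
        if cv2.contourArea(c)<25: continue
        print(n,cv2.contourArea(c),cv2.minAreaRect(c),cv2.boxPoints(cv2.minAreaRect(c)).round(1).tolist())
E
```

```text
bracket hsv [  9 130 180] frame [[24, 14, 254], [24, 10, 254], [24, 10, 254], [25, 11, 254]] board [[14, 74, 111], [16, 107, 124], [17, 116, 128], [16, 105, 121], [14, 84, 128], [18, 105, 197], [23, 97, 247], [26, 82, 253], [26, 77, 254], [26, 74, 254], [26, 43, 254], [20, 6, 254], [0, 0, 254], [120, 1, 255], [120, 1, 255], [120, 1, 255]]
frame+mould 3616.5 ((286.85345458984375, 251.50863647460938), (63.4210090637207, 59.087894439697266), 23.198591232299805) [[246.10000610351562, 266.20001220703125], [269.29998779296875, 211.89999389648438], [327.6000061035156, 236.8000030517578], [304.3999938964844, 291.20001220703125]]
brk 57.5 ((272.8534851074219, 275.5086364746094), (25.079532623291016, 3.6765806674957275), 23.198591232299805) [[260.6000061035156, 272.29998779296875], [262.1000061035156, 268.8999938964844], [285.1000061035156, 278.79998779296875], [283.70001220703125, 282.1000061035156]]
brk 48.5 ((311.50860595703125, 269.64654541015625), (3.807886838912964, 21.534257888793945), 23.198591232299805) [[305.5, 278.79998779296875], [314.0, 259.0], [317.5, 260.5], [309.0, 280.29998779
[... 1417 characters left out ...]
498474121094) [[485.0, 238.1999969482422], [498.1000061035156, 221.39999389648438], [508.6000061035156, 229.60000610351562], [495.5, 246.39999389648438]]
jigall 3723.0 ((463.1960754394531, 249.1506805419922), (57.56340408325195, 72.76213073730469), 16.50436019897461) [[425.29998779296875, 275.8999938964844], [445.8999938964844, 206.10000610351562], [501.1000061035156, 222.39999389648438], [480.5, 292.20001220703125]]
scale 3100.5 ((378.99981689453125, 136.53268432617188), (50.616024017333984, 65.68302917480469), 71.93952178955078) [[339.8999938964844, 122.69999694824219], [402.3999938964844, 102.30000305175781], [418.1000061035156, 150.39999389648438], [355.6000061035156, 170.8000030517578]]
```

View pics/crop1.png

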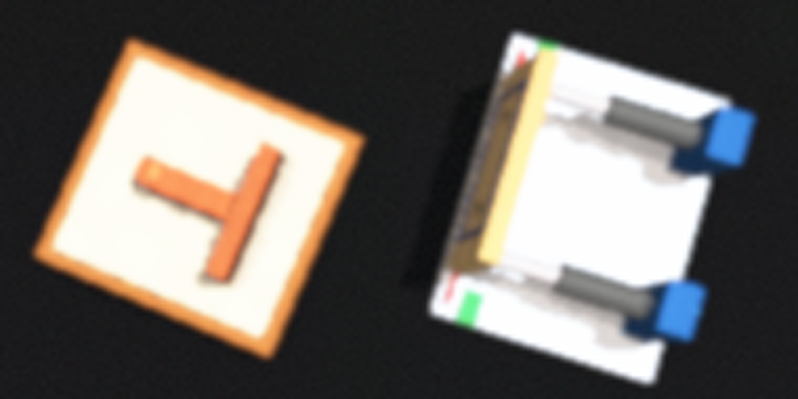

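The crop shows the T clearly in the mould: rib left end at about (273,245), plate on the right from (304,241) to (292,271). In the jig, the base corners are at (447,208), (427,275) and (481,291). The board's bright top edge runs from (453.6,211.5) to (439,262).

```bash
python3 - <<'E'
from h import *
im=cv2.imread("pics/top0.png");m=manip.camera_model("top")
C=ray(m,[[246.1,266.2],[269.3,211.9],[327.6,236.8],[304.4,291.2]],32)
print("mould sides",[np.linalg.norm(C[i]-C[(i+1)%4]).round(1) for i in range(4)])
c=C.mean(0); ex=(C[2]+C[3]-C[0]-C[1])[:2];ex/=np.linalg.norm(ex);print("mould c",c,"yaw",np.degrees(np.arctan2(ex[1],ex[0])))
bo=c[:2]+36*ex;print("bracket origin",bo,"grip",bo-38*ex)
# cross-check from bracket colour: rib top (z65), plate top (z75)
cr=lambda u,v:(240+u/4.2,205+v/4.2)
pl=ray(m,[cr(266,145),cr(284,154),cr(229,282),cr(203,276)],75);rb=ray(m,[cr(147,157),cr(135,184)],65)
d=(pl[0]+pl[1]-pl[2]-pl[3])[:2];print("plate",pl.round(0).tolist(),"len",np.linalg.norm(d)/2,"ydir yaw",np.degrees(np.arctan2(d[1],d[0])))
ce=pl.mean(0)[:2];re=rb.mean(0)[:2];print("plate c",ce,"expect",bo-6*ex,"rib end",re,"expect",bo-72*ex)
cj=lambda u,v:(420+(u-399)/4.2,200+v/4.2)
B=ray(m,[cj(512,33),cj(430,316),cj(655,384)],12);T=ray(m,[cj(538,48),cj(478,261)],100)
ey=(B[0]-B[1])[:2];print("base",B.round(1).tolist(),np.linalg.norm(ey),np.linalg.norm(B[2]-B[1]))
et=(T[0]-T[1])[:2]
for n,e,q in(("base",ey,(B[0]+B[1])[:2]/2),("board",et,(T[0]+T[1])[:2]/2)):
    y=np.degrees(np.arctan2(e[1],e[0]));print(n,"mid",q,"len",np.linalg.norm(e),"x yaw",y-90)
print("base corner dir x",np.degrees(np.arctan2(*(B[2]-B[1])[:2][::-1])))
E
```

```text
mould sides [np.float64(143.0), np.float64(154.4), np.float64(142.0), np.float64(152.6)]
mould c [468.36040998 167.03036924  32.        ] yaw -112.7493719824579
bracket origin [454.43917926 133.83098167] grip [469.13381169 168.87477966]
plate [[492.0, 126.0, 75.0], [487.0, 116.0, 75.0], [416.0, 145.0, 75.0], [419.0, 160.0, 75.0]] len 78.67237121543916 ydir yaw -23.751923271014093
plate c [453.44090915 136.51436459] expect [456.75938438 139.36421293] rib end [478.3304695  195.86812881] expect [482.2816407  200.22975681]
base [[580.4, -223.8, 12.0], [414.6, -172.9, 12.0], [376.8, -300.4, 12.0]] 173.41406828605292 132.9494195500415
base mid [ 497.51825941 -198.36378633] len 173.41406828605292 x yaw -107.04416755881168
board mid [ 497.59987466 -198.84367795] len 121.24782447677117 x yaw -106.71808560505104
base corner dir x -106.5305200130983
```

Emit:
drive_tool(
  steps=[
    {"travel": [-0.8,-0.6,0],"twist": [0,0,0]},
    {"travel": [-0.8,-0.6,0],"twist": [0,0,0]},
    {"travel": [-0.8,-0.6,0],"twist": [0,0,0]},
    {"travel": [-0.8,-0.6,0],"twist": [0,0,0]},
    {"travel": [-0.8,-0.6,0],"twist": [0,0,0]},
    {"travel": [-0.8,-0.6,0],"twist": [0,0,0]},
    {"travel": [-0.8,-0.6,0],"twist": [0,0,0]},
    {"travel": [-0.8,-0.6,0],"twist": [0,0,0]},
    {"travel": [-0.8,-0.6,0],"twist": [0,0,0]},
    {"travel": [-0.8,-0.6,0],"twist": [0,0,0]},
    {"travel": [-0.8,-0.6,0],"twist": [0,0,0]},
    {"travel": [-0.8,-0.6,0],"twist": [0,0,0]},
  ],
  fingers=87,
  newtons=25,
)

```text
time_s: 1.1
tcp_pos: [460.9, 179.6, 222.4]
orientation: [-180.0, -0.0, 162.4]
force: [0.5, 0.8, -0.2]
opening: 87.6
grasp_force: 0.0
```

Emit:
drive_tool(
  steps=[
    {"travel": [0,0,0],"twist": [0,0,0.12]},
    {"travel": [0,0,0],"twist": [0,0,0.12]},
    {"travel": [0,0,0],"twist": [0,0,0.12]},
    {"travel": [0,0,0],"twist": [0,0,0.12]},
    {"travel": [0,0,0],"twist": [0,0,0.12]},
    {"travel": [0,0,0],"twist": [0,0,0.12]},
    {"travel": [0,0,0],"twist": [0,0,0.12]},
    {"travel": [0,0,0],"twist": [0,0,0.12]},
    {"travel": [0,0,0],"twist": [0,0,0.12]},
    {"travel": [0,0,0],"twist": [0,0,0.12]},
    {"travel": [0,0,0],"twist": [0,0,0.12]},
    {"travel": [0,0,0],"twist": [0,0,0.12]},
  ],
)

```text
time_s: 2.1
tcp_pos: [460.1, 181.4, 222.1]
orientation: [-179.9, 0.0, 79.6]
force: [-0.4, -0.6, 0.0]
opening: 86.9
grasp_force: 0.0
```

Emit:
drive_tool(
  steps=[
    {"travel": [0,0,0],"twist": [0,0,0.12]},
    {"travel": [0,0,0],"twist": [0,0,0.1]},
    {"travel": [0,0,0],"twist": [0,0,0]},
    {"travel": [0,0,0],"twist": [0,0,0]},
  ],
)

```text
time_s: 2.43
tcp_pos: [460.2, 181.4, 222.2]
orientation: [-180.0, 0.0, 67.5]
force: [-0.8, -0.1, 0.1]
opening: 86.8
grasp_force: 0.0
```

```bash
python3 - <<'E'
from h import *
import pickle
s=manip.read_state();m=manip.camera_model("wrist");im=manip.read_camera("wrist");cv2.imwrite("pics/w1.png",im);pickle.dump(m,open("w1.pkl","wb"))
print(s["time_s"],s["tcp_pos"],s["orientation"],s["qpos"],m)
E
```

```text
2.4333 [460.16225738 181.42215906 222.22088221] [-1.79967380e+02  2.87428673e-02  6.74857637e+01] [ 1.75763934e+01 -1.09892363e+01  8.62282078e+01 -1.01538168e-03
  1.04804494e+02  4.00903788e+01] {'camera_matrix': array([[388.74376475,   0.        , 313.61868276],
       [  0.        , 388.74376475, 238.91151553],
       [  0.        ,   0.        ,   1.        ]]), 'world_to_cam': array([[ 9.23852581e-01, -3.82747892e-01, -6.77590154e-04,
        -3.54215967e+02],
       [ 3.64842555e-01,  8.81166199e-01, -3.00725855e-01,
        -2.90838267e+02],
       [ 1.15699256e-01,  2.77579143e-01,  9.53710386e-01,
        -4.95158993e+02],
       [ 0.00000000e+00,  0.00000000e+00,  0.00000000e+00,
         1.00000000e+00]])}
```

View pics/w1.png

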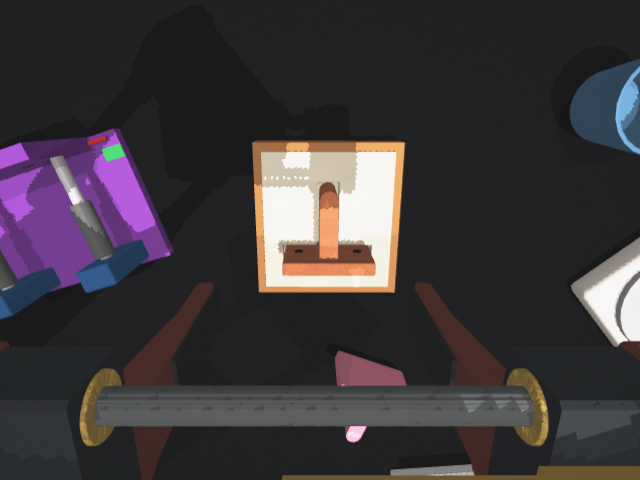

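The wrist picture shows the bracket upright in the mould: the plate's top-rear edge runs from (283,263) to (375,263), and the rib from about (328,245) to its end at (328,183). The frame corners are (252,142), (405,142), (396,292) and (259,292).

```bash
python3 - <<'E'
from h import *
import pickle
m=pickle.load(open("w1.pkl","rb"))
P=ray(m,[[283,263],[375,263]],75);R=ray(m,[[320,257],[338,257],[320,205],[338,205]],65);F=ray(m,[[252,142],[405,142],[396,292],[259,292]],32)
print(P.round(1),np.linalg.norm(P[0]-P[1]));print(R.round(1));print(F.round(1),[np.linalg.norm(F[i]-F[(i+1)%4]).round(1) for i in range(4)],F.mean(0))
e=(F[2]+F[3]-F[0]-F[1])[:2];e/=np.linalg.norm(e);print(np.degrees(np.arctan2(e[1],e[0])))
o=F.mean(0)[:2]+36*e;print("origin",o,"from plate",P.mean(0)[:2],"grip",o-38*e,P.mean(0)[:2]-38*e)
d=P[0]-P[1];print(np.degrees(np.arctan2(d[1],d[0]))); d=(R[:2].mean(0)-R[2:].mean(0));print(np.degrees(np.arctan2(d[1],d[0])))
E
```

```text
[[420.8 158.2  75. ]
 [493.1 128.2  75. ]] 78.33636922718674
[[450.7 147.7  65. ]
 [465.2 141.7  65. ]
 [468.2 190.7  65. ]
 [482.2 184.9  65. ]]
[[432.  259.1  32. ]
 [556.6 207.5  32. ]
 [502.3  73.1  32. ]
 [376.6 125.2  32. ]] [np.float64(134.9), np.float64(144.9), np.float64(136.1), np.float64(144.9)] [466.85742826 166.22634278  32.        ]
-112.23741672862583
origin [453.23339597 132.90389173] from plate [456.95791755 143.17788391] grip [467.61431894 168.07759006] [471.33884053 178.35158225]
157.51093625678809
-111.82231799680369
```

The frame sides match (135–136 by 145 mm). The plate's true rear edge is at v≈275, and the 263 line was a shadow. The grip point is (467.5,168), with the yaw already right.

Emit:
drive_tool(
  steps=[
    {"travel": [-0.24,0.3,0.3],"twist": [0,0,0]},
    {"travel": [0,0,0.5],"twist": [0,0,0]},
    {"travel": [0,0,0.6],"twist": [0,0,0]},
    {"travel": [0,0,0.6],"twist": [0,0,0]},
    {"travel": [0,0,0.6],"twist": [0,0,0]},
    {"travel": [0,0,0.5],"twist": [0,0,0]},
    {"travel": [0,0,0.5],"twist": [0,0,0]},
    {"travel": [0,0,0.4],"twist": [0,0,0]},
    {"travel": [0,0,0.3],"twist": [0,0,0]},
    {"travel": [0,0,0.2],"twist": [0,0,0]},
    {"travel": [0,0,0.12],"twist": [0,0,0]},
    {"travel": [0,0,0],"twist": [0,0,0]},
  ],
)

```text
time_s: 3.48
tcp_pos: [467.4, 167.9, 37.2]
orientation: [-180.0, 0.0, 67.4]
force: [1.0, -0.6, 0.5]
opening: 86.5
grasp_force: 0.0
```

Emit:
drive_tool(
  steps=[
    {"travel": [0,0,0],"twist": [0,0,0]},
    {"travel": [0,0,0],"twist": [0,0,0]},
    {"travel": [0,0,0],"twist": [0,0,0]},
    {"travel": [0,0,0],"twist": [0,0,0]},
    {"travel": [0,0,0],"twist": [0,0,0]},
    {"travel": [0,0,0],"twist": [0,0,0]},
    {"travel": [0,0,0],"twist": [0,0,0]},
    {"travel": [0,0,0],"twist": [0,0,0]},
    {"travel": [0,0,0],"twist": [0,0,0]},
    {"travel": [0,0,0],"twist": [0,0,0]},
    {"travel": [0,0,0],"twist": [0,0,0]},
    {"travel": [0,0,0],"twist": [0,0,0]},
  ],
  fingers=5,
  newtons=40,
)

```text
time_s: 4.48
tcp_pos: [467.7, 168.0, 37.8]
orientation: [180.0, 0.0, 67.3]
force: [0.9, -0.4, 0.0]
opening: 15.9
grasp_force: 40.0
```

Emit:
drive_tool(
  steps=[
    {"travel": [0,0,-0.1],"twist": [0,0,0]},
    {"travel": [0,0,-0.15],"twist": [0,0,0]},
    {"travel": [0,0,-0.2],"twist": [0,0,0]},
    {"travel": [0,0,-0.3],"twist": [0,0,0]},
    {"travel": [0,0,-0.4],"twist": [0,0,0]},
    {"travel": [0,0,-0.4],"twist": [0,0,0]},
    {"travel": [0,0,-0.4],"twist": [0,0,0]},
    {"travel": [0,0,-0.4],"twist": [0,0,0]},
    {"travel": [0,0,-0.3],"twist": [0,0,0]},
    {"travel": [0,0,-0.1],"twist": [0,0,0]},
    {"travel": [0,0,0],"twist": [0,0,0]},
    {"travel": [0,0,0],"twist": [0,0,0]},
  ],
)

```text
time_s: 5.48
tcp_pos: [467.6, 168.0, 147.6]
orientation: [-180.0, 0.0, 67.3]
force: [-0.3, -0.5, -3.0]
opening: 15.8
grasp_force: 40.0
```

```bash
python3 - <<'E'
from h import *
import pickle
s=manip.read_state();print(s["time_s"],s["tcp_pos"],s["orientation"],s["force"],s["grasp_force"],s["qpos"])
a=manip.read_camera("top");b=manip.read_camera("scene");w=manip.read_camera("wrist")
cv2.imwrite("pics/t2.png",a);cv2.imwrite("pics/s2.png",b);cv2.imwrite("pics/w2.png",w)
x=cv2.resize(b[215:345,110:260],(400,347),interpolation=cv2.INTER_CUBIC);y=cv2.resize(w,(400,300));z=cv2.resize(a[195:295,415:515],(347,347))
cv2.imwrite("pics/m2.png",np.hstack([x,cv2.copyMakeBorder(y,0,47,0,0,0)]))
E
```

```text
5.4833 [467.58076411 167.9500246  147.55367678] [-1.79988187e+02  1.12973965e-02  6.73107167e+01] [-0.28174719 -0.51016995 -2.98524285] 39.9973064661026 [ 1.58347436e+01 -1.09028214e+01  9.37068062e+01 -1.49282286e-03
  9.72122934e+01  3.85238408e+01]
```

View pics/m2.png

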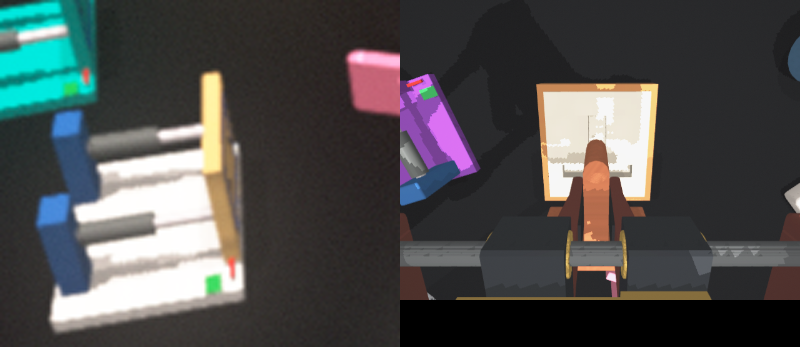

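The left crop shows the board's near top corner and the base corner (about (241,298) in the crop). The right crop shows the rib firmly between the fingers and the mould empty. Next I'll cross-check the jig in the scene view.

```bash
python3 - <<'E'
from h import *
m=manip.camera_model("scene");f=lambda u,v:(110+u/2.667,215+v/2.667)
print("base corners z12 (near front, near rear)",ray(m,[f(243,292),f(52,320)],12).round(1).tolist())
print("board top front corners z100 (far,near)",ray(m,[f(220,72),f(221,170)],100).round(1).tolist())
print("board top rear z100",ray(m,[f(202,74),f(205,173)],100).round(1).tolist())
# top view, bright top strip by mask
im=cv2.imread("pics/t2.png");mt=manip.camera_model("top");h=cv2.cvtColor(im,cv2.COLOR_BGR2HSV)
M=np.zeros(im.shape[:2],np.uint8);M[200:275,425:470]=cv2.inRange(h[200:275,425:470],(15,45,190),(35,255,255))
c=max(cv2.findContours(M,0,2)[0],key=cv2.contourArea);b=cv2.boxPoints(cv2.minAreaRect(c));print(ray(mt,b,100).round(1).tolist())
# green band centres on base z12
M[:]=0;M[200:300,420:515]=cv2.inRange(h[200:300,420:515],(45,80,80),(80,255,255))
for c in cv2.findContours(M,0,2)[0]:
    if cv2.contourArea(c)>3: print("green",cv2.contourArea(c),ray(mt,[cv2.minAreaRect(c)[0]],12).round(1))
E
```

```text
base corners z12 (near front, near rear) [[584.0, -226.4, 12.0], [540.1, -348.7, 12.0]]
board top front corners z100 (far,near) [[440.4, -181.2, 100.0], [555.7, -217.7, 100.0]]
board top rear z100 [[435.6, -193.8, 100.0], [553.0, -228.1, 100.0]]
[[441.7, -180.3, 100.0], [556.9, -216.6, 100.0], [553.1, -229.3, 100.0], [438.0, -192.9, 100.0]]
green 22.0 [[ 419.2 -194.3   12. ]]
```

Both views agree: the board-front middle is at about (498.5,-198.8) with x yaw ≈ -107.1°. Turn and carry the bracket in front of the board, still high.

Emit:
drive_tool(
  steps=[
    {"travel": [0,0,0],"twist": [0,0,-0.05]},
    {"travel": [0,0,0],"twist": [0,0,-0.048]},
    {"travel": [-0.4,0.2,0],"twist": [0,0,0]},
    {"travel": [-0.8,0.4,0],"twist": [0,0,0]},
    {"travel": [-0.8,0.4,0],"twist": [0,0,0]},
    {"travel": [-0.8,0.4,0],"twist": [0,0,0]},
    {"travel": [-0.8,0.4,0],"twist": [0,0,0]},
    {"travel": [-0.8,0.4,0],"twist": [0,0,0]},
    {"travel": [-0.8,0.4,0],"twist": [0,0,0]},
    {"travel": [-0.7,0.4,0],"twist": [0,0,0]},
    {"travel": [-0.5,0.3,0],"twist": [0,0,0]},
    {"travel": [-0.3,0.13,0],"twist": [0,0,0]},
  ],
)

```text
time_s: 6.63
tcp_pos: [519.9, -131.1, 146.5]
orientation: [-179.9, 0.0, 72.8]
force: [-0.3, 0.9, -2.6]
opening: 16.0
grasp_force: 40.0
```

Emit:
drive_tool(
  steps=[
    {"travel": [0,0,0.3],"twist": [0,0,0]},
    {"travel": [0,0,0.5],"twist": [0,0,0]},
    {"travel": [0,0,0.5],"twist": [0,0,0]},
    {"travel": [0,0,0.5],"twist": [0,0,0]},
    {"travel": [0,0,0.3],"twist": [0,0,0]},
    {"travel": [0,0,0.2],"twist": [0,0,0]},
    {"travel": [0,0,0.07],"twist": [0,0,0]},
    {"travel": [0,0,0],"twist": [0,0,0]},
    {"travel": [0,0,0],"twist": [0,0,0]},
  ],
)

```text
time_s: 7.38
tcp_pos: [520.7, -128.3, 54.0]
orientation: [179.9, -0.0, 72.9]
force: [-0.1, -0.9, -1.9]
opening: 15.6
grasp_force: 40.0
```

```bash
python3 - <<'E'
from h import *
s=manip.read_state();print(s["time_s"],s["tcp_pos"],s["orientation"],s["force"],s["grasp_force"],s["opening"],s["qpos"])
p=s["tcp_pos"];J=np.array([498.5,-198.8]);a=np.radians(-107.1);ex=np.array([np.cos(a),np.sin(a)]);ey=np.array([-ex[1],ex[0]])
print("tcp in jig",(p[:2]-J)@ex,(p[:2]-J)@ey)
b=manip.read_camera("scene");a=manip.read_camera("top")
cv2.imwrite("pics/s3.png",b);cv2.imwrite("pics/t3.png",a)
cv2.imwrite("pics/m3.png",np.hstack([cv2.resize(b[205:345,110:270],(400,350),interpolation=cv2.INTER_CUBIC),cv2.resize(a[180:300,400:520],(350,350),interpolation=cv2.INTER_CUBIC)]))
E
```

```text
7.3833 [ 520.66318777 -128.32385677   54.03478194] [ 1.79918440e+02 -5.56356243e-03  7.29457228e+01] [-0.12670832 -0.92176316 -1.89866436] 39.99725103378296 15.627981378872551 [-1.74845671e+01 -2.76904977e+00  9.57679804e+01  6.18484595e-03
  8.69195533e+01 -4.30613918e-01]
tcp in jig -73.8774763502493 0.460591980864141
```

View pics/m3.png

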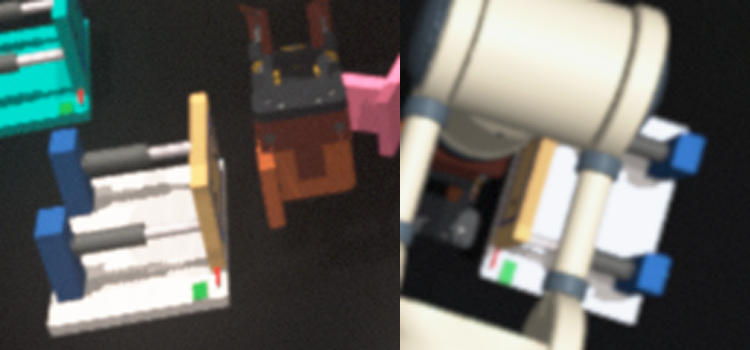

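The left crop shows the bracket held upright, its back plate facing the board with a gap left. The right crop shows it centred between the two board ends. Approach gently.

Emit:
drive_tool(
  steps=[
    {"travel": [-0.1,0,0.02],"twist": [0,0,0]},
    {"travel": [-0.2,0,0],"twist": [0,0,0]},
    {"travel": [-0.2,0,0],"twist": [0,0,0]},
    {"travel": [-0.15,0,0],"twist": [0,0,0]},
    {"travel": [-0.1,0,0],"twist": [0,0,0]},
    {"travel": [-0.05,0,0],"twist": [0,0,0]},
    {"travel": [0,0,0],"twist": [0,0,0]},
    {"travel": [0,0,0],"twist": [0,0,0]},
  ],
)

```text
time_s: 8.15
tcp_pos: [510.7, -159.2, 52.2]
orientation: [-180.0, -0.0, 72.9]
force: [-1.1, 0.3, -2.2]
opening: 15.6
grasp_force: 40.0
```

Emit:
drive_tool(
  steps=[
    {"travel": [-0.05,0,0],"twist": [0,0,0]},
    {"travel": [-0.05,0,0],"twist": [0,0,0]},
    {"travel": [-0.05,0,0],"twist": [0,0,0]},
    {"travel": [-0.05,0,0],"twist": [0,0,0]},
    {"travel": [-0.03,0,0],"twist": [0,0,0]},
    {"travel": [0,0,0],"twist": [0,0,0]},
    {"travel": [0,0,0],"twist": [0,0,0]},
    {"travel": [0,0,0],"twist": [0,0,0]},
    {"travel": [0,0,0],"twist": [0,0,0]},
  ],
)

```text
time_s: 8.9
tcp_pos: [508.1, -167.6, 52.2]
orientation: [180.0, -0.0, 72.9]
force: [1.0, 3.3, -1.8]
opening: 15.8
grasp_force: 40.0
```

Emit:
drive_tool(
  steps=[
    {"travel": [-0.05,0,0],"twist": [0,0,0]},
    {"travel": [-0.05,0,0],"twist": [0,0,0]},
    {"travel": [-0.05,0,0],"twist": [0,0,0]},
    {"travel": [-0.05,0,0],"twist": [0,0,0]},
    {"travel": [-0.02,0,0],"twist": [0,0,0]},
    {"travel": [0,0,0],"twist": [0,0,0]},
    {"travel": [0,0,0],"twist": [0,0,0]},
    {"travel": [0,0,0],"twist": [0,0,0]},
    {"travel": [0,0,0],"twist": [0,0,0]},
    {"travel": [0,0,0],"twist": [0,0,0]},
  ],
)

```text
time_s: 9.73
tcp_pos: [505.9, -175.0, 52.3]
orientation: [180.0, -0.1, 73.0]
force: [2.9, 7.8, -1.7]
opening: 15.7
grasp_force: 40.0
```

```bash
python3 - <<'E'
from h import *
a=np.radians(-107.1);ex=np.array([np.cos(a),np.sin(a)]);J=np.array([498.5,-198.8]);ey=np.array([-ex[1],ex[0]])
for i in range(4):
    b=manip.read_camera("scene") if i!=1 else b; t=manip.read_camera("top") if i==1 else None
    if t is not None: T=t
    s=manip.read_state();print(s["time_s"],s["tcp_pos"].round(1),s["orientation"].round(2),s["force"].round(1),"push",-s["force"][:2]@ex,"jig",(s["tcp_pos"][:2]-J)@ex+38,(s["tcp_pos"][:2]-J)@ey)
cv2.imwrite("pics/s4.png",b);cv2.imwrite("pics/t4.png",T)
cv2.imwrite("pics/m4.png",np.hstack([cv2.resize(b[225:345,120:220],(460,552),interpolation=cv2.INTER_CUBIC),cv2.resize(T[200:300,420:480],(331,552),interpolation=cv2.INTER_CUBIC)]))
E
```

```text
9.7833 [ 505.9 -175.    52.3] [ 1.7999e+02 -1.5000e-01  7.2960e+01] [ 2.9  7.4 -2.8] push 7.930902862103782 jig 13.101592420926746 0.07891134581371873
9.8333 [ 505.9 -175.    52.3] [ 1.7999e+02 -1.5000e-01  7.2960e+01] [ 2.2  7.5 -1.6] push 7.8048028318681295 jig 13.088330036137585 0.1013214698041347
9.8833 [ 505.9 -175.    52.2] [ 1.7999e+02 -1.5000e-01  7.2960e+01] [ 2.9  7.4 -1.8] push 7.941348225431418 jig 13.11295737030305 0.06792675449522179
9.9333 [ 505.9 -175.    52.3] [ 1.7999e+02 -1.5000e-01  7.2960e+01] [ 2.7  7.  -2.2] push 7.436029591399301 jig 13.09337972596914 0.08337258030872796
```

View pics/m4.png

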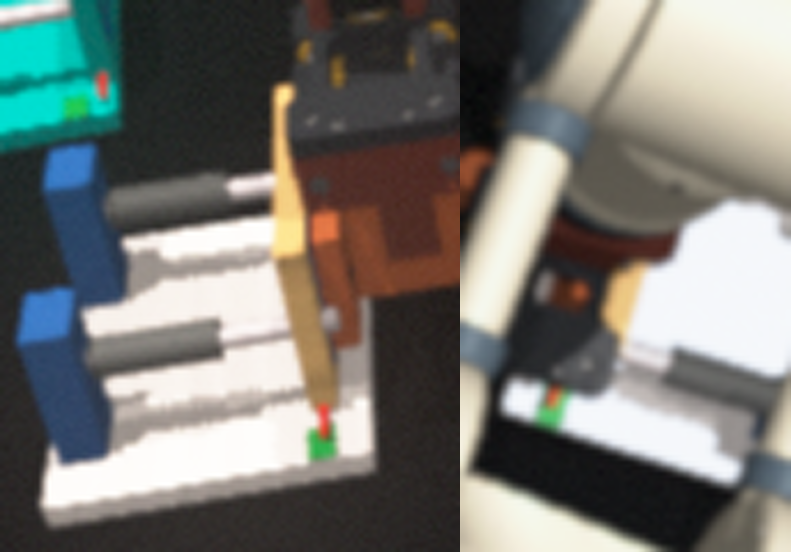

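The left crop shows the near red pointer inside the green band, with the plate flat on the board and the gripper clear of it. I'll add about 2 mm and check the plate's height by projecting its edge.

Emit:
drive_tool(
  steps=[
    {"travel": [-0.03,0,0],"twist": [0,0,0]},
    {"travel": [-0.02,0,0],"twist": [0,0,0]},
    {"travel": [0,0,0],"twist": [0,0,0]},
    {"travel": [0,0,0],"twist": [0,0,0]},
    {"travel": [0,0,0],"twist": [0,0,0]},
    {"travel": [0,0,0],"twist": [0,0,0]},
    {"travel": [0,0,0],"twist": [0,0,0]},
    {"travel": [0,0,0],"twist": [0,0,0]},
  ],
)

```text
time_s: 10.6
tcp_pos: [505.4, -176.6, 52.3]
orientation: [180.0, -0.2, 73.0]
force: [4.3, 8.3, -1.6]
opening: 16.0
grasp_force: 40.0
```

```bash
python3 - <<'E'
from h import *
a=np.radians(-107.1);ex=np.array([np.cos(a),np.sin(a)]);J=np.array([498.5,-198.8]);ey=np.array([-ex[1],ex[0]])
m=manip.camera_model("scene")
g=lambda x,y,z:np.r_[J+x*ex+y*ey,z]
q=proj(m,[g(13,40,90),g(1,40,90),g(13,40,30),g(1,40,30),g(13,60,100)]);print("crop px",((q-[120,225])*4.6).round(0).tolist())
f=[]
for i in range(6):
    manip.read_camera("top");s=manip.read_state();f.append(np.r_[-s["force"][:2]@ex,(s["tcp_pos"][:2]-J)@ex+38,np.abs(s["joint_velocities"]).max(),s["grasp_force"],s["force"]])
print(np.mean(f,0).round(2),s["orientation"],s["time_s"])
E
```

```text
crop px [[309.0, 240.0], [339.0, 235.0], [335.0, 350.0], [363.0, 345.0], [305.0, 252.0]]
[ 9.73 14.77  0.13 40.03  3.25  9.18 -1.73] [ 1.79990066e+02 -1.79310129e-01  7.29683743e+01] 10.9
```

The push averages 9.7 N. The predicted plate edges (about (309..339,238) and (335..363,348)) match the picture, so I'm handing it in.

```bash
python3 -c "
from rig import manip
print(manip.sign_off())"
```

```text
the job is handed in; nothing more can be done
None
```

The job is handed in at about 11 s: the bracket was lifted from the mould and is held flat on the sprung board over the outline, pressing with about 9.7 N (roughly 14 mm of travel), gripper clear of the jig; the verdict itself was not shown.

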